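Shut and lock the filter-bay hatch of a light engine with its quarter-turn stud

TASK

The filter change is finished, so close up the light engine: swing its hatch down, push the wing stud in until it bottoms, and turn it a quarter turn clockwise so that it locks and the hatch stays flush by itself. Feel your way and do not force the stud in or round, and leave the things standing around it where they are.

Things in the scene. Friction and masses are not known exactly. Their poses are not given: they have to be found in the camera images.
- light_engine: White bench light engine, 150 mm deep (x), 190 mm wide (y), flat deck 78 mm above the table, standing fast. Origin: centre of its underside; x points from its grey front to its back, y to its left. Under the shut hatch, below the stud, is a slotted spring clip of adjustable height: where it sits differs each time and must be felt; over 25 N on it, pushing or twisting, bends it.
- hatch (a joint): Angle of the hatch, rad: 0 shut flush, grows as its front edge rises (starts 0.4 to 0.85). The stiff hinge stays where it is left. A rubber seal bead lifts an unlocked hatch to about 0.035; pushing it flush takes about 6 N at the stud.
- hatch_hinge (a point): Middle of the hinge axis, which runs along the light engine's y: 52 mm behind its centre, 81.5 mm above the table. Axes turn with the hatch. The hatch is a 4 mm aluminium plate, 132 mm wide, reaching from 4 to 118 mm in front of the axis; its top is 2 mm above the axis when shut.
- hatch_press (a point): Spot on the hatch's top face, 106 mm in front of the hinge axis and 46 mm left of the middle, clear of the stud: a place to push the hatch down. Axes: z out of the top face.
- stud: Captive stud through the hatch, 104 mm in front of the hinge axis, mid-width; its black wing head is the only one. Origin: on its axis, underside of the head's 26 mm round flange (3 mm thick), 25 mm above the hatch's top when out. z out of the hatch. A spring holds it out: 5 N at first, plus 0.25 N per mm pushed in.
- wing (a point): Middle of the stud's grip wing, 13 mm above the flange's underside. Wing: upright bar 32 mm long (its own x), 10 mm thick (y), 20 mm tall (z), standing on the flange. It turns and moves with the stud.
- stud_turn (a joint): Angle of the wing, rad: about 0 unlocked (wing along the light engine's x), grows clockwise seen from above, 1.57 locked, stop at 1.66. Pushed in, the stud's cross pin clears the clip's slot somewhere 4 to 20 mm in and bottoms 1.5 mm deeper, where the force climbs steeply above the spring's; held there it turns freely. Let go at 1.57, the spring lifts it 2 mm into the locking groove.
- dropper_bottle: Loose blue bottle with a white nozzle, 34 mm across, 104 mm tall, right of the light engine. Leave it. Origin: centre of its underside.
- beaker: Loose glass beaker, 57 mm across, 70 mm tall, left of the light engine. Leave it. Origin: centre of its underside.
- lens_tissue: Loose flat carton, 50 x 83 x 14 mm, right of the light engine. Leave it. Origin: centre of its underside.
- screwdriver: Loose screwdriver, 156 mm long, lying farther to the right. Leave it. Origin: centre of its underside. Beyond it the fixed black imager (430 x 370 mm, 290 mm tall) stands close in front of where the gripper starts: back off and rise clear of it first.

How it is judged:
On the way, in this order (a step that is already met when the one before it is completed fails the run):
1. the hatch is swung down onto its seal (value of joint hatch below 0.06 rad), for 0.1 s.
2. with the hatch flush, the stud is turned a quarter turn (value of joint hatch below 0.012 rad and value of joint stud_turn above 1.4 rad), for 0.1 s.
At the end, for the whole second after the job is handed in: The hatch stays shut flush within 0.01 rad (1 mm at its front edge) by itself, with the stud turned a quarter turn (beyond 1.4 rad) and at rest (value of joint hatch below 0.01 rad and value of joint stud_turn above 1.4 rad and linear speed of stud below 0.01 m/s); the robot touches nothing.
It fails at once if the stud is forced: over 25 N between it and its clip (contact force between stud and light_engine above 25 N).
It fails at once if a thing standing around is moved by over 20 mm (distance of any of dropper_bottle, beaker, lens_tissue, screwdriver from where it was at the start of the episode above 0.02 m).
It also fails if it takes over 64 s, if anything falls off the work surface, if the arm or the gripper's body presses on something with over 40 N, if the wrist force passes 120 N, or if a joint passes its speed limit or range.

ROBOT

A 6-joint arm with a two-finger parallel gripper is mounted at the origin on a cart in front of the work surface, level with it; the furniture and walls round the work are solid. World frame = base frame: x ahead of the robot, y to its left, z up, the work surface at z = 0. Lengths are in m, angles in rad, forces in N, time in s.
With the tool pointing down it reaches from about 0.35 to 0.775 m from the base axis. Payload 5.5 kg.
Tool frame: the origin (TCP) lies midway between the tips of the shut fingers; the grasp point (between the pads) lies 19 mm behind it; z points along the fingers, y is the line along which they close (so a half turn about z gives the same grasp; the last joint's range is limited). The gripper opens to 85 mm and grips with 20 to 120 N. Pads are 22 mm wide; open, the fingers measure 114 mm over their backs; the gripper's body (76 mm by 85 mm) begins 54 mm behind the grasp point. The pads swing forward as they close: fully open they stand 13 mm farther back than shut.
Start: joints at [-1.288, 0.313, 0.046, 1.304, 0, 1.431], TCP at [0.236, -0.524, 0.202] pointing down, gripper open.
Joint ranges: [-2.76, 2.76], [-0.86, 1.69], [-1.03, 1.26], [-2.2, 2.34], [-1.47, 1.5], [-3.14, 3.14]. Speed limits (rad/s): [2.57, 2.57, 3.14, 3.14, 3.14, 3.14].

INTERFACE

Orientations are given as a unit quaternion [w, x, y, z].
In Python, from workcell import env gives the robot as it stands.
- The arm moves only by the tool move_arm, never from a script. Its argument "targets" is a list of rows, each a list of 3 entries, a list of its own where there are three numbers: the shift along the tool's x, y, z in mm, then the turn, a rotation vector about the tool's x, y, z in units of 10 degrees (1.0 is 10 degrees), then the closure, from -1 (fully open) to 1 (shut). In form: [[[dx, dy, dz], [ax, ay, az], gripper], ...]. A call has 1 to 5 rows; each row is the pose to reach, as a shift and turn from the pose commanded when the call began, along the tool's axes at that moment; what a row does not reach only later rows make up. A row lasts 1/8 s, in which the tool goes at most 62.5 mm and 10.7 degrees, less where a joint would pass 70% of its speed; a pose out of reach is approached as far as the arm can. A call with a gripper value outside its range is refused whole. The fingers move at their own pace and stop on an object; "squeeze" is the grip in N (left out, the last holds). Time passes only in rows, so rows that repeat a pose let the fingers close. It gives the time, the measured TCP pose, the force, the opening and the grip force at its end, in the units of the state.
- env.get_state(): the state, without advancing time (a new reading comes with each control period).
- env.read_camera(name): name is "scene" or "top" or "wrist"; returns a dict with "pixels" (480x640x3 uint8, red, green, blue), "fovy" (degrees; the focal length in pixels is half the picture's height over the tangent of half this angle, whatever the lens; pixels are square), "cx", "cy" (the principal point, pixels), "extrinsics" (4x4, takes a point from world to camera coordinates); the wrist camera has in their place "mount" (4x4, takes a point from camera to tool coordinates, whose origin is the TCP and whose axes are the flange's). Camera axes: x right, y up, looking along -z (the intrinsics and any distortion apply to the point x, -y, -z); pixel columns grow to the right and rows downward; lengths in m; the calibration is good to about 2 mm. A picture is of the moment at which its call begins: read the wrist's pose just before it. There is no depth.
- env.hand_in(): hands the job in; it is judged then, once.
Trained networks look in a picture, given as the dict that the camera call returned (one of the last four; its "shot" number tells which), for a name from the list of things; names that differ only in an ending like _2 or _b are one class to them, and where a whole thing is asked for, a point or a joint stands for the part that bears it (a point fixed in the world has none). Each returns a list of dicts, best first, with "confidence" (0 to 1); they miss things now and then, are a little off and sometimes report something else, mostly with a low value. They report only what shows in the picture. A call takes as long as a camera call.
- env.spot_in(thing, picture): "centre" ([x, y, z] in m, in world coordinates, good to about 4 mm: the middle of the surface that is visible of it).
- env.regions_of(thing, picture): "mask" (480x640 bool, what is visible of it).
- env.landmark_of(thing, picture): "centre" ([x, y, z] in m, in world coordinates, good to about 4 mm: a listed point, or the origin of a listed thing).
The state is a dict: "clock": time; "joint_pos": joint angles; "qvel": joint speeds; "tau": joint torques, N m; "tcp_pos": TCP position; "orientation": TCP orientation; "wrist_force": force on the tool from outside, world axes, zero at the start; "ft_torque": the same for the moment, N m; "finger_gap": finger opening in m; "grip_force": force on a finger pad.
Only numpy, scipy, OpenCV 4.12 (cv2) and the standard library are available. Lean on these libraries where they do the work, as an engineer would, in place of code of your own. Each camera call takes 0.05 s, during which the arm holds its last target. There are 200 camera calls.

## Working session

There is one attempt and no reset: what is moved stays moved. The work goes in short steps, Python scripts to look and compute and a tool call to move; the robot and the scene stay as the last step left them, time stands still between calls to the robot, and variables do not carry over. Pictures are saved under pics/ and viewed, at most 13 in all, crops included, and the job is handed in when it is done.

Besides the shell and the picture viewer there is one more tool, called after ">>>" as name(argument=value, ...) on one line, values as JSON. move_arm: Moves the arm, as the interface text tells. Its arguments: {"type":"object","properties":{"targets":{"type":"array","items":{"type":"array"}},"squeeze":{"type":"number"}},"required":["targets"]}

```bash
mkdir -p pics; ls; python3 - <<'E'
from workcell import env
import cv2,numpy as np
s=env.get_state();print({k:np.round(v,3).tolist() for k,v in s.items()})
ims=[]
for n in("scene","top"):
    p=env.read_camera(n);ims.append(p["pixels"])
    print(n,p["fovy"],[k for k in p],np.round(p.get("extrinsics"),3).tolist())
    for t in("light_engine","hatch_hinge","hatch_press","stud","wing","dropper_bottle","beaker","lens_tissue","screwdriver"):
        r=env.landmark_of(t,p)[:2];print(t,[(np.round(a["centre"],3).tolist(),round(a["confidence"],2)) for a in r])
cv2.imwrite("pics/a.png",cv2.cvtColor(np.vstack([cv2.resize(i,None,fx=.625,fy=.625) for i in ims]),cv2.COLOR_RGB2BGR))
E
```

```text
pics
{'clock': 0.0, 'joint_pos': [-1.288, 0.314, 0.045, 1.304, 0.0, 1.431], 'qvel': [-0.001, 0.001, 0.001, 0.001, 0.001, 0.0], 'tau': [-0.0, -48.063, 29.853, 0.02, -0.0, -0.0], 'tcp_pos': [0.236, -0.524, 0.201], 'orientation': [-0.001, 0.978, 0.21, -0.0], 'wrist_force': [-0.005, 0.003, 0.829], 'ft_torque': [-0.009, 0.013, -0.05], 'grip_force': 0.0, 'finger_gap': 0.085}
scene 48.38158978191345 ['pixels', 'fovy', 'cx', 'cy', 'extrinsics', 'shot'] [[-0.728, -0.686, -0.001, 0.523], [0.385, -0.41, 0.827, -0.208], [-0.568, 0.602, 0.562, -0.904], [0.0, 0.0, 0.0, 1.0]]
light_engine [([0.545, 0.33, 0.001], 0.64)]
hatch_hinge [([0.6, 0.335, 0.08], 0.59)]
hatch_press [([0.502, 0.369, 0.13], 0.97)]
stud [([0.52, 0.326, 0.153], 0.74)]
wing [([0.527, 0.332, 0.167], 0.57)]
dropper_bottle [([0.52, 0.181, 0.002], 0.69)]
beaker [([0.491, 0.477, 0.004], 0.82)]
lens_tissue [([0.473, 0.005, -0.005], 0.84)]
screwdriver [([0.468, -0.068, 0.001], 0.57)]
top 43.50089678185657 ['pixels', 'fovy', 'cx', 'cy', 'extrinsics', 'shot'] [[0.005, -1.0, -0.006, 0.226], [0.985, 0.003, 0.17, -0.555], [-0.17, -0.007, 0.985, -1.263], [0.0, 0.0, 0.0, 1.0]]
light_engine [([0.547, 0.335, -0.001], 0.96)]
hatch_hinge [([0.602, 0.336, 0.082], 0.66)]
hatch_press [([0.501, 0.37, 0.133], 0.87)]
stud [([0.52, 0.329, 0.151], 0.69), ([0.522, 0.184, 0.0], 0.69)]
wing [([0.527, 0.326, 0.168], 0.62)]
dropper_bottle [([0.52, 0.182, 0.005], 0.78)]
beaker [([0.486, 0.471, 0.001], 0.69), ([0.526, 0.329, 0.15], 0.42)]
lens_tissue [([0.471, 0.006, 0.001], 0.94)]
screwdriver [([0.475, -0.072, 0.0], 0.72)]
```

View pics/a.png

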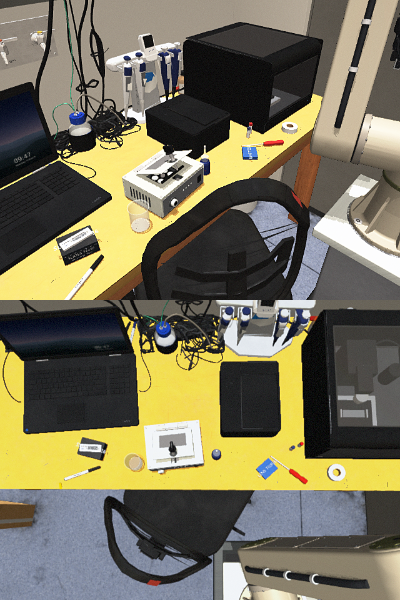

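The scene shows the engine at about (0.545, 0.33) with its hatch open about 0.45 rad; top view px (172,445). The imager is on the right, and the bottle stands right beside the engine. I'll measure the yaw next and write a helper that works out moves.

```bash
cat > h.py <<'E'
from workcell import env
import numpy as np
from scipy.spatial.transform import Rotation as R
def pose():
    s=env.get_state();w,x,y,z=s["orientation"]
    return np.array(s["tcp_pos"]),R.from_quat([x,y,z,w]),s
def down(yaw):  # tool z down, tool x at yaw (deg)
    return R.from_euler("z",yaw,degrees=True)*R.from_euler("x",180,degrees=True)
def to(p,yaw,start=None):
    """shift (mm, tool axes) and turn (10 deg) from start (default measured pose) to world p, yaw"""
    p0,r0=start if start else pose()[:2]
    d=r0.inv().apply(np.array(p)-p0)*1000
    a=np.degrees((r0.inv()*down(yaw)).as_rotvec())/10
    print("shift",d.round(1).tolist(),"turn",a.round(2).tolist(),"dist",round(float(np.linalg.norm(d))))
E
python3 - <<'E'
from h import *
import cv2
p=env.read_camera("top");E=p["extrinsics"];f=240/np.tan(np.radians(p["fovy"]/2))
r=env.regions_of("light_engine",p)[0];m=r["mask"].astype(np.uint8);print(r["confidence"],m.sum())
def unproj(u,v,z):
    d=np.array([(u-p["cx"])/f,-(v-p["cy"])/f,-1]);Rm=E[:3,:3];c=-Rm.T@E[:3,3];w=Rm.T@d
    return c+w*(z-c[2])/w[2]
c=max(cv2.findContours(m,0,2)[0],key=cv2.contourArea)
q=np.array([unproj(u,v,.078)[:2] for u,v in c[:,0]],np.float32)
print(cv2.minAreaRect((q*1000).astype(np.float32)))
to([.136,-.524,.202],24);to([.136,-.524,.43],24)
w=[((.136,-.524,.43),24),((.35,-.32,.43),66),((.46,0,.43),110),((.43,.27,.40),150),((.43,.31,.36),186)]
for a,b in zip(w,w[1:]): to(b[0],b[1],(np.array(a[0]),down(a[1])))
E
```

```text
0.8 6600
((542.0147705078125, 329.5339050292969), (171.26609802246094, 192.08242797851562), 6.126461505889893)
shift [-91.0, -41.4, -0.2] turn [0.0, 0.0, 0.02] dist 100
shift [-91.0, -41.4, -228.2] turn [0.0, 0.0, 0.02] dist 249
shift [278.5, -99.3, -0.0] turn [0.0, 0.0, -4.2] dist 296
shift [337.1, -29.7, -0.0] turn [-0.0, 0.0, -4.4] dist 338
shift [264.0, 64.2, 30.0] turn [-0.0, 0.0, -4.0] dist 273
shift [20.0, 34.6, 40.0] turn [-0.0, 0.0, -3.6] dist 57
```

>>> move_arm(targets=[[[-30,-14,0],[0,0,0],-1],[[-60,-28,0],[0,0,0],-1],[[-91,-41,0],[0,0,0],-1],[[-91,-41,-50],[0,0,0],-1],[[-91,-41,-100],[0,0,0],-1]])

```text
clock: 1.72
tcp_pos: [0.1354, -0.5237, 0.3024]
orientation: [-0.001, 0.978, 0.209, 0.0]
wrist_force: [-0.1, -1.4, 1.1]
finger_gap: 0.0849
grip_force: 0.0
```

>>> move_arm(targets=[[[0,0,-60],[0,0,0],1],[[0,0,-128],[0,0,0],1],[[56,-20,-128],[0,0,-0.8],1],[[112,-40,-128],[0,0,-1.6],1],[[167,-60,-128],[0,0,-2.4],1]])

```text
clock: 2.35
tcp_pos: [0.2648, -0.4002, 0.4301]
orientation: [0.001, 0.912, 0.41, 0.0]
wrist_force: [0.4, 0.8, 0.5]
finger_gap: 0.0
grip_force: 0.0
```

```bash
python3 - <<'E'
from h import *
p,r,s=pose();print(p,s["joint_pos"]);to([.35,-.32,.43],66)
E
```

```text
[ 0.26483606 -0.40019538  0.43005198] [-1.15378896e+00  1.74811957e-01  4.28131535e-01  1.82307268e+00
  1.55903006e-04  1.14247458e+00]
shift [116.5, 10.5, 0.0] turn [0.01, 0.0, -1.76] dist 117
```

>>> move_arm(targets=[[[58,5,0],[0,0,-0.9],1],[[116,10,0],[0,0,-1.8],1],[[168,-12,0],[0,0,-2.6],1],[[220,-33,0],[0,0,-3.4],1],[[272,-55,0],[0,0,-4.2],1]])

```text
clock: 2.98
tcp_pos: [0.4044, -0.1599, 0.4299]
orientation: [0.0, 0.704, 0.71, 0.0]
wrist_force: [0.8, 0.6, 0.3]
finger_gap: -0.0001
grip_force: 0.0
```

```bash
python3 - <<'E'
from h import *
p,r,s=pose();print(p,s["joint_pos"]);to([.46,0,.43],130);to([.44,.12,.41],145)
E
```

```text
[ 0.40439123 -0.15990776  0.42985916] [-5.61594948e-01  8.13077652e-02  3.17997986e-01  1.80689267e+00
  1.88349036e-05  1.00092621e+00]
shift [159.4, 56.9, -0.2] turn [0.0, 0.0, -3.95] dist 169
shift [279.6, 37.9, 19.8] turn [0.0, 0.0, -5.45] dist 283
```

>>> move_arm(targets=[[[53,19,0],[0,0,-1],1],[[106,38,0],[0,0,-2],1],[[159,52,0],[0,0,-3],1],[[219,46,10],[0,0,-4],1],[[280,38,20],[0,0,-5],1]])

```text
clock: 3.6
tcp_pos: [0.4409, 0.1204, 0.4094]
orientation: [0.0, 0.338, 0.941, 0.0]
wrist_force: [1.2, 0.5, -0.1]
finger_gap: -0.0002
grip_force: 0.0
```

```bash
python3 - <<'E'
from h import *
p,r,s=pose();print(p,s["joint_pos"]);to([.42,.29,.34],186)
E
```

```text
[0.44087538 0.12038131 0.40939549] [ 9.06688124e-02  1.11831438e-01  2.99782160e-01  1.75831997e+00
 -9.72559144e-05  7.79482800e-01]
shift [124.0, 117.7, 69.4] turn [0.0, 0.0, -4.55] dist 184
```

>>> move_arm(targets=[[[31,29,15],[0,0,-0.9],1],[[62,59,30],[0,0,-1.8],1],[[93,88,45],[0,0,-2.7],1],[[124,118,57],[0,0,-3.6],1],[[124,118,69],[0,0,-4.55],1]])

```text
clock: 4.22
tcp_pos: [0.4204, 0.2911, 0.3399]
orientation: [-0.0, -0.055, 0.999, 0.0]
wrist_force: [0.6, -0.4, 0.7]
finger_gap: -0.0001
grip_force: 0.0
```

```bash
python3 - <<'E'
from h import *
import cv2
p,r,s=pose();print(p,s["joint_pos"],s["wrist_force"])
w=env.read_camera("wrist");print(np.round(w["mount"],3).tolist(),w["fovy"])
t=env.read_camera("top");q=env.read_camera("scene")
for n,c in(("w",w),("t",t),("s",q)):
  for k in("light_engine","hatch_hinge","hatch_press","stud","wing"):
    print(n,k,[(np.round(a["centre"],3).tolist(),round(a["confidence"],2)) for a in env.landmark_of(k,c)[:1]])
cv2.imwrite("pics/b.png",w["pixels"][:,:,::-1])
E
```

```text
[0.42037428 0.29110324 0.33988278] [4.48341078e-01 1.89179786e-01 2.18628456e-01 1.60062479e+00
 3.41623578e-04 3.38820152e-01] [ 0.64437706 -0.41249146  0.70231773]
[[-0.001, 0.946, 0.325, 0.084], [1.0, 0.001, 0.0, -0.001], [-0.0, 0.325, -0.946, -0.172], [0.0, 0.0, 0.0, 1.0]] 69.39933575844456
w light_engine [([0.544, 0.335, 0.001], 0.62)]
w hatch_hinge [([0.599, 0.34, 0.083], 0.97)]
w hatch_press [([0.498, 0.373, 0.13], 0.6)]
w stud [([0.52, 0.332, 0.151], 0.93)]
w wing [([0.528, 0.327, 0.164], 0.75)]
t light_engine []
t hatch_hinge []
t hatch_press []
t stud []
t wing []
s light_engine [([0.546, 0.331, 0.002], 0.77)]
s hatch_hinge [([0.598, 0.332, 0.083], 0.86)]
s hatch_press [([0.501, 0.37, 0.13], 0.88)]
s stud [([0.52, 0.327, 0.154], 0.66)]
s wing [([0.523, 0.329, 0.165], 0.64)]
```

View pics/b.png

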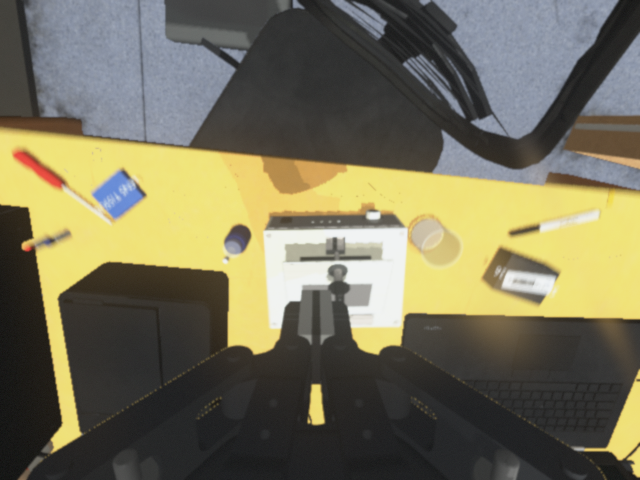

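The wrist view shows the engine from behind: hatch up, wing at about (337,245), shut fingers over its near edge. Bottle (237,240) and beaker (428,235) are clear. Next is a pose fit, then down to the press spot.

```bash
cat >> h.py <<'E'
def hp(q,a,l): # point l in hatch frame (x back, z up at shut) -> world
    ex,ey,yaw=q
    h=R.from_euler("y",a).apply(np.array(l))+[.052,0,.0815]
    return R.from_euler("z",yaw).apply(h)+[ex,ey,0]
E
python3 - <<'E'
from h import *
from scipy.optimize import least_squares
M={"e":[(.545,.33,.001),(.547,.335,0),(.544,.335,0),(.546,.331,0)],"h":[(.6,.335,.08),(.602,.336,.082),(.599,.34,.083),(.598,.332,.083)],
"p":[(.502,.369,.13),(.501,.37,.133),(.498,.373,.13),(.501,.37,.13)],"s":[(.52,.326,.153),(.52,.329,.151),(.52,.332,.151),(.52,.327,.154)],"w":[(.527,.332,.167),(.527,.326,.168),(.528,.327,.164),(.523,.329,.165)]}
L={"h":(0,0,0),"p":(-.106,.046,.002),"s":(-.104,0,.027),"w":(-.104,0,.040)}
def res(v):
    q,a=v[:3],v[3];o=[]
    for k,ps in M.items():
        m=np.array([q[0],q[1],0]) if k=="e" else hp(q,a,L[k])
        o+=[(m-x) for x in np.array(ps)]
    return np.append(np.concatenate(o),(q[2]-np.radians(6.1))*.1)
f=least_squares(res,[.545,.333,.1,.45]);q=f.x;print(q,np.degrees(q[2]),f.cost)
for k in L:print(k,hp(q[:3],q[3],L[k]).round(4))
for a in (q[3],.3,.2,.1,.03,0):print(a,"press",hp(q[:3],a,L["p"]).round(4),"wing",hp(q[:3],a,L["w"]).round(4))
P=hp(q[:3],q[3],L["p"]);to(P+[0,0,.03],180+np.degrees(q[2]))
E
```

```text
[0.54726546 0.33094684 0.11297554 0.47640862] 6.47302166953561 0.00011934953050787919
h [0.5989 0.3368 0.0815]
p [0.5011 0.372  0.1319]
s [0.5194 0.3278 0.1532]
w [0.5253 0.3285 0.1647]
0.47640861553709785 press [0.5011 0.372  0.1319] wing [0.5253 0.3285 0.1647]
0.3 press [0.4937 0.3712 0.1147] wing [0.512  0.3269 0.1504]
0.2 press [0.4909 0.3708 0.1045] wing [0.5056 0.3262 0.1414]
0.1 press [0.4891 0.3706 0.0941] wing [0.5001 0.3256 0.1317]
0.03 press [0.4885 0.3706 0.0867] wing [0.4968 0.3252 0.1246]
0 press [0.4884 0.3706 0.0835] wing [0.4956 0.3251 0.1215]
shift [-87.9, 75.1, 178.8] turn [-0.0, -0.0, -0.08] dist 213
```

>>> move_arm(targets=[[[-30,25,40],[0,0,-0.1],1],[[-60,50,80],[0,0,-0.1],1],[[-88,75,120],[0,0,-0.1],1],[[-88,75,155],[0,0,-0.1],1],[[-88,75,180],[0,0,-0.1],1]])

```text
clock: 5.75
tcp_pos: [0.5006, 0.3719, 0.158]
orientation: [-0.001, -0.059, 0.998, -0.001]
wrist_force: [0.4, -0.6, 0.8]
finger_gap: 0.0003
grip_force: 0.0
```

>>> move_arm(targets=[[[0,0,10],[0,0,0],1],[[0,0,18],[0,0,0],1],[[0,0,24],[0,0,0],1],[[1,0,29],[0,0,0],1],[[2,0,33],[0,0,0],1]])

```text
clock: 6.38
tcp_pos: [0.4994, 0.3718, 0.1281]
orientation: [0.0, -0.059, 0.998, 0.0]
wrist_force: [0.2, -0.7, -0.2]
finger_gap: 0.0001
grip_force: 0.0
```

>>> move_arm(targets=[[[1,0,3],[0,0,0],1],[[2,0,6],[0,0,0],1],[[3,0,9],[0,0,0],1],[[4,0,12],[0,0,0],1],[[5,0,15],[0,0,0],1]])

```text
clock: 7.0
tcp_pos: [0.4942, 0.3711, 0.1125]
orientation: [0.0, -0.059, 0.998, -0.0]
wrist_force: [0.4, 0.7, -0.7]
finger_gap: -0.0
grip_force: 0.0
```

```bash
python3 - <<'E'
from h import *
import cv2
c=env.read_camera("scene")
for k in("light_engine","hatch_hinge","hatch_press","stud","wing"):
    print(k,[(np.round(a["centre"],3).tolist(),round(a["confidence"],2)) for a in env.landmark_of(k,c)[:1]])
cv2.imwrite("pics/c.png",cv2.resize(c["pixels"][200:380,150:390,::-1],None,fx=3,fy=3))
E
```

```text
light_engine [([0.547, 0.332, 0.002], 0.72)]
hatch_hinge [([0.598, 0.335, 0.082], 0.82)]
hatch_press [([0.493, 0.474, 0.0], 0.71)]
stud [([0.523, 0.326, 0.153], 0.68)]
wing [([0.596, 0.334, 0.084], 0.69)]
```

View pics/c.png

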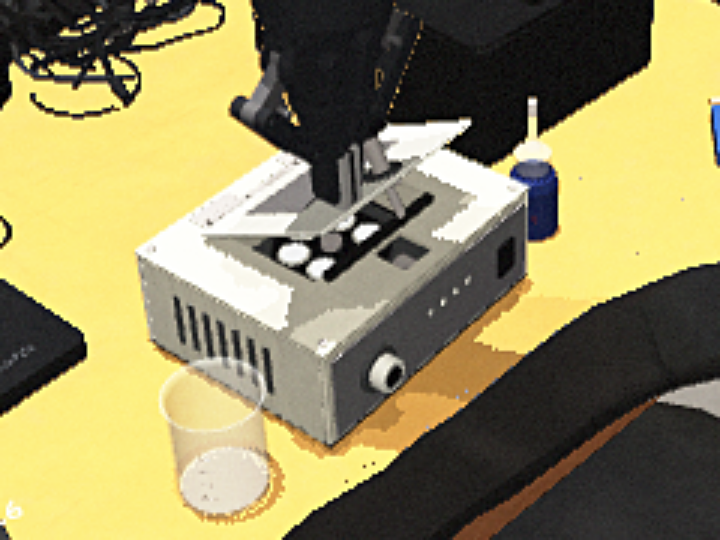

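```bash
python3 - <<'E'
from h import *
c=env.read_camera("scene");E=c["extrinsics"];f=240/np.tan(np.radians(c["fovy"]/2))
def pr(X):
    v=E[:3,:3]@X+E[:3,3];return ((c["cx"]+f*v[0]/-v[2]-150)*3,(c["cy"]-f*v[1]/-v[2]-200)*3)
q=[.5473,.3309,.113]
for a in(.2,.28,.35,.48):print(a,np.round([pr(hp(q,a,(-.118,s*.066,.002)))for s in(1,-1)]).tolist())
print("tcp",np.round(pr(pose()[0])), [pose()[2][k] for k in("tcp_pos","wrist_force","ft_torque")])
E
```

```text
0.2 [[336.0, 277.0], [482.0, 163.0]]
0.28 [[332.0, 263.0], [479.0, 149.0]]
0.35 [[327.0, 250.0], [475.0, 137.0]]
0.48 [[317.0, 225.0], [466.0, 114.0]]
tcp [339. 240.] [array([0.49438252, 0.37117525, 0.11289695]), array([ 0.76152016,  0.30582944, -0.18263429]), array([ 0.03150277, -0.0211531 , -0.07118229])]
```

```bash
python3 - <<'E'
from h import *
import cv2
c=env.read_camera("scene");w=env.read_camera("wrist")
a=cv2.resize(c["pixels"][225:300,210:310,::-1],(800,600),interpolation=cv2.INTER_CUBIC)
b=cv2.resize(w["pixels"][160:400,160:480,::-1],(800,600),interpolation=cv2.INTER_CUBIC)
cv2.imwrite("pics/d.png",cv2.resize(np.hstack([a,b]),(800,300),interpolation=cv2.INTER_AREA))
for k in("hatch_hinge","hatch_press","stud","wing"):
    print(k,[(np.round(x["centre"],3).tolist(),round(x["confidence"],2)) for x in env.landmark_of(k,w)[:1]])
E
```

```text
hatch_hinge []
hatch_press []
stud [([0.518, 0.332, 0.155], 0.73)]
wing []
```

View pics/d.png

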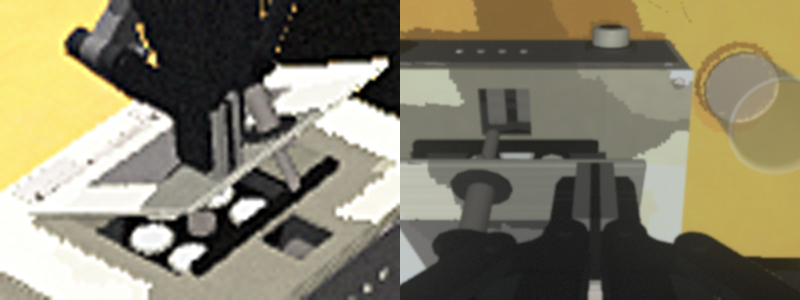

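```bash
python3 - <<'E'
from h import *
c=env.read_camera("scene");E=c["extrinsics"];f=240/np.tan(np.radians(c["fovy"]/2))
def pr(X):
    v=E[:3,:3]@X+E[:3,3];return ((c["cx"]+f*v[0]/-v[2]-150)*3,(c["cy"]-f*v[1]/-v[2]-200)*3)
q=[.5473,.3309,.113]
for l in((-.075,.095,.078),(-.075,-.095,.078),(.075,.095,.078),(-.075,.095,0)):
    X=R.from_euler("z",q[2]).apply(l)+[q[0],q[1],0];print(l,np.round(pr(X)))
p=pose()[0]
for dz in(0,.01,.02,.03):print(dz,np.round(pr(p+[0,0,dz])))
print("stud",np.round(pr(hp(q,.43,(-.104,0,.027)))),np.round(pr(hp(q,.28,(-.104,0,.027)))),c["cx"],c["cy"])
E
```

```text
(-0.075, 0.095, 0.078) [320. 354.]
(-0.075, -0.095, 0.078) [526. 185.]
(0.075, 0.095, 0.078) [131. 249.]
(-0.075, 0.095, 0) [329. 455.]
0 [339. 240.]
0.01 [338. 226.]
0.02 [337. 212.]
0.03 [336. 197.]
stud [367. 138.] [380. 162.] 317.52967443765453 234.37000335726512
```

The fingertips look just above or on the plate, and there is no force yet. I'll keep going down in small steps and watch the force.

>>> move_arm(targets=[[[0,0,2],[0,0,0],1],[[0,0,4],[0,0,0],1],[[1,0,6],[0,0,0],1],[[1,0,8],[0,0,0],1],[[1,0,8],[0,0,0],1]])

```text
clock: 8.32
tcp_pos: [0.493, 0.3709, 0.1046]
orientation: [-0.0, -0.059, 0.998, -0.0]
wrist_force: [-0.4, 0.5, -0.2]
finger_gap: 0.0001
grip_force: 0.0
```

```bash
python3 - <<'E'
from h import *
import cv2
c=env.read_camera("scene");w=env.read_camera("wrist")
print(pose()[2]["wrist_force"])
a=cv2.resize(c["pixels"][225:300,210:310,::-1],(800,600),interpolation=cv2.INTER_CUBIC)
b=cv2.resize(w["pixels"][160:400,160:480,::-1],(800,600),interpolation=cv2.INTER_CUBIC)
cv2.imwrite("pics/e.png",cv2.resize(np.hstack([a,b]),(800,300),interpolation=cv2.INTER_AREA))
for k in("hatch_press","stud","wing"):
  for p in(c,w):
    print(k,[(np.round(x["centre"],3).tolist(),round(x["confidence"],2)) for x in env.landmark_of(k,p)[:1]])
E
```

```text
[ 0.3104465  -0.5714004  -0.23505828]
hatch_press [([0.502, 0.369, 0.13], 0.6)]
hatch_press []
stud [([0.52, 0.325, 0.151], 0.69)]
stud [([0.516, 0.332, 0.153], 0.79)]
wing []
wing [([0.526, 0.328, 0.166], 0.72)]
```

View pics/e.png

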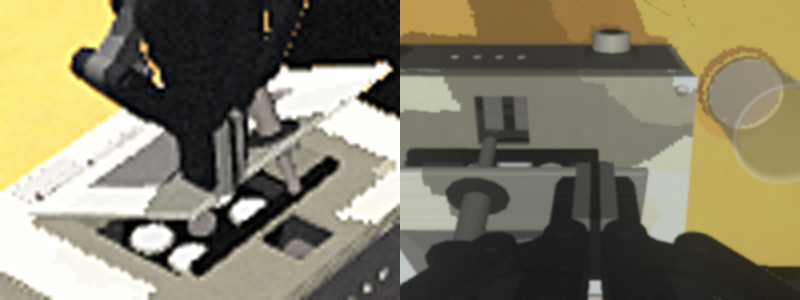

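Hatch hasn't moved; the tip sits at the front edge in both views (left px (230,198), right (595,165)) and may be missing the plate. I'll lift, shift 14 mm toward the hinge and come down again.

>>> move_arm(targets=[[[0,0,-25],[0,0,0],1],[[-5,0,-45],[0,0,0],1],[[-21,0,-45],[0,0,0],1],[[-21,0,-35],[0,0,0],1],[[-21,0,-32],[0,0,0],1]])

```text
clock: 9.35
tcp_pos: [0.5128, 0.3729, 0.1349]
orientation: [-0.001, -0.059, 0.998, -0.001]
wrist_force: [0.1, 0.2, -0.3]
finger_gap: -0.0001
grip_force: 0.0
```

>>> move_arm(targets=[[[0,0,3],[0,0,0],1],[[0,0,5],[0,0,0],1],[[0,0,7],[0,0,0],1],[[0,0,9],[0,0,0],1],[[0,0,10],[0,0,0],1]])

```text
clock: 9.98
tcp_pos: [0.5141, 0.3734, 0.1267]
orientation: [0.0, -0.059, 0.998, -0.0]
wrist_force: [-0.1, -0.9, 0.1]
finger_gap: -0.0001
grip_force: 0.0
```

>>> move_arm(targets=[[[0,0,3],[0,0,0],1],[[0,0,6],[0,0,0],1],[[1,0,9],[0,0,0],1],[[1,0,11],[0,0,0],1],[[2,0,13],[0,0,0],1]])

```text
clock: 10.6
tcp_pos: [0.5121, 0.3732, 0.1136]
orientation: [-0.0, -0.059, 0.998, -0.0]
wrist_force: [0.6, 0.1, 0.1]
finger_gap: 0.0004
grip_force: 0.0
```

```bash
python3 - <<'E'
from h import *
import cv2
c=env.read_camera("scene");w=env.read_camera("wrist")
print(pose()[0],pose()[2]["wrist_force"],w["cx"],w["cy"])
a=cv2.resize(c["pixels"][225:300,210:310,::-1],(800,600),interpolation=cv2.INTER_CUBIC)
b=cv2.resize(w["pixels"][160:400,160:480,::-1],(800,600),interpolation=cv2.INTER_CUBIC)
cv2.imwrite("pics/f.png",cv2.resize(np.hstack([a,b]),(800,300),interpolation=cv2.INTER_AREA))
for k in("stud","wing","hatch_press"):
  for p in(c,w):
    print(k,[(np.round(x["centre"],3).tolist(),round(x["confidence"],2)) for x in env.landmark_of(k,p)[:1]])
E
```

```text
[0.51182466 0.37311073 0.11344919] [ 0.87878615 -0.20067213  0.33321857] 315.6784724545946 236.24086298393607
stud [([0.522, 0.325, 0.151], 0.78)]
stud [([0.518, 0.332, 0.153], 0.87)]
wing [([0.524, 0.33, 0.163], 0.7)]
wing [([0.525, 0.328, 0.163], 0.84)]
hatch_press [([0.5, 0.369, 0.13], 0.66)]
hatch_press [([0.498, 0.373, 0.128], 0.56)]
```

View pics/f.png

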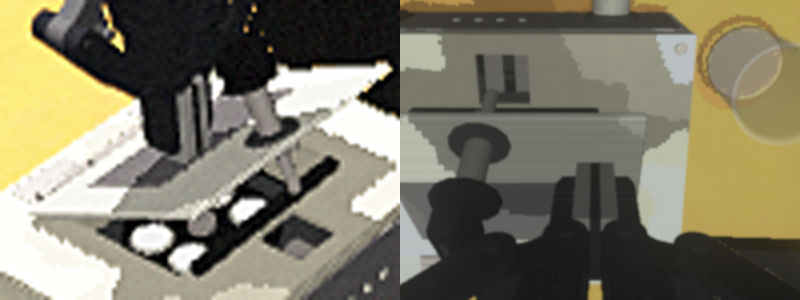

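The tip rests over the plate, px (190,160), and still reads no force, so the real tips must sit a bit above the reported TCP. I'll keep feeling downward.

>>> move_arm(targets=[[[0,0,2],[0,0,0],1],[[0,0,4],[0,0,0],1],[[1,0,6],[0,0,0],1],[[1,0,8],[0,0,0],1],[[2,0,10],[0,0,0],1]])

```text
clock: 11.62
tcp_pos: [0.5101, 0.373, 0.1035]
orientation: [-0.0, -0.059, 0.998, -0.0]
wrist_force: [-0.0, 0.4, 0.3]
finger_gap: 0.0
grip_force: 0.0
```

>>> move_arm(targets=[[[0,0,2],[0,0,0],1],[[0,0,4],[0,0,0],1],[[1,0,6],[0,0,0],1],[[1,0,6],[0,0,0],1]])

```text
clock: 12.12
tcp_pos: [0.509, 0.3728, 0.0976]
orientation: [-0.0, -0.059, 0.998, -0.0]
wrist_force: [0.2, -0.0, -0.1]
finger_gap: 0.0001
grip_force: 0.0
```

```bash
python3 - <<'E'
from h import *
import cv2
c=env.read_camera("scene");w=env.read_camera("wrist")
a=cv2.resize(c["pixels"][225:300,210:310,::-1],(800,600),interpolation=cv2.INTER_CUBIC)
b=cv2.resize(w["pixels"][160:400,160:480,::-1],(800,600),interpolation=cv2.INTER_CUBIC)
cv2.imwrite("pics/g.png",cv2.resize(np.hstack([a,b]),(800,300),interpolation=cv2.INTER_AREA))
for k in("stud","wing","hatch_press"):
  for p in(c,w):
    print(k,[(np.round(x["centre"],3).tolist(),round(x["confidence"],2)) for x in env.landmark_of(k,p)[:1]])
E
```

```text
stud [([0.52, 0.327, 0.15], 0.56)]
stud [([0.516, 0.334, 0.154], 0.85)]
wing [([0.501, 0.372, 0.126], 0.71)]
wing [([0.524, 0.326, 0.162], 0.63)]
hatch_press []
hatch_press [([0.495, 0.375, 0.127], 0.84)]
```

View pics/g.png

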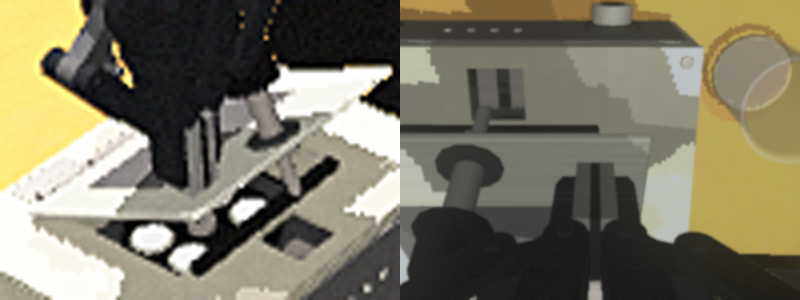

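```bash
python3 - <<'E'
from h import *
import cv2
c=env.read_camera("scene");E=c["extrinsics"];f=240/np.tan(np.radians(c["fovy"]/2))
def pr(X):
    v=E[:3,:3]@X+E[:3,3];return ((c["cx"]+f*v[0]/-v[2]-210)*4,(c["cy"]-f*v[1]/-v[2]-225)*4)
p,r,s=pose();q=[.5473,.3309,.113]
for x in(-.011,.011):
  for dz in(0,-.01,-.02,-.03,-.04):print(x,dz,np.round(pr(p+r.apply([x,0,dz]))))
for a in(.40,.44,.48):print(a,[np.round(pr(hp(q,a,l))).tolist() for l in((-.118,.066,.002),(-.118,-.066,.002),(-.104,0,.002),(-.104,0,.050))])
w=env.read_camera("wrist");fw=240/np.tan(np.radians(w["fovy"]/2));Mi=np.linalg.inv(w["mount"])
def pw(X):
    v=Mi[:3,:3]@r.inv().apply(X-p)+Mi[:3,3];return np.round([(w["cx"]+fw*v[0]/-v[2]-160)*1.25+400,(w["cy"]-fw*v[1]/-v[2]-160)*1.25]).tolist()
for a in(.40,.44,.48):print(a,[pw(hp(q,a,l)) for l in((-.118,.066,.002),(-.104,0,.002),(-.104,0,.027))])
for x in(-.011,0,.011):print([pw(p+r.apply([x,0,dz])) for dz in(0,-.01,-.02,-.03)])
E
```

```text
-0.011 0 [169. 225.]
-0.011 -0.01 [167. 206.]
-0.011 -0.02 [166. 188.]
-0.011 -0.03 [164. 169.]
-0.011 -0.04 [162. 150.]
0.011 0 [207. 244.]
0.011 -0.01 [206. 226.]
0.011 -0.02 [205. 207.]
0.011 -0.03 [203. 188.]
0.011 -0.04 [202. 169.]
0.4 [[191.0, 221.0], [390.0, 71.0], [273.0, 142.0], [235.0, 43.0]]
0.44 [[187.0, 211.0], [386.0, 62.0], [269.0, 133.0], [228.0, 34.0]]
0.48 [[182.0, 200.0], [382.0, 53.0], [265.0, 125.0], [221.0, 26.0]]
0.4 [[653.0, 129.0], [474.0, 154.0], [458.0, 212.0]]
0.44 [[655.0, 139.0], [472.0, 163.0], [456.0, 225.0]]
0.48 [[656.0, 151.0], [469.0, 173.0], [454.0, 239.0]]
[[596.0, 170.0], [596.0, 182.0], [596.0, 194.0], [596.0, 209.0]]
[[596.0, 148.0], [596.0, 158.0], [596.0, 170.0], [596.0, 183.0]]
[[596.0, 125.0], [596.0, 134.0], [596.0, 145.0], [596.0, 157.0]]
```

>>> move_arm(targets=[[[0,0,2],[0,0,0],1],[[0,0,4],[0,0,0],1],[[1,0,6],[0,0,0],1],[[1,0,8],[0,0,0],1],[[1,0,9],[0,0,0],1]])

```text
clock: 13.25
tcp_pos: [0.508, 0.3727, 0.0886]
orientation: [-0.0, -0.059, 0.998, -0.0]
wrist_force: [-0.6, 0.1, 0.4]
finger_gap: -0.0002
grip_force: 0.4
```

```bash
cat >> h.py <<'E'
def hatch(name="scene"):
    c=env.read_camera(name)
    for k in("hatch","hatch_press","stud","wing"):
        print(k,[(np.round(x["centre"],3).tolist(),round(x["confidence"],2)) for x in (env.spot_in if k=="hatch" else env.landmark_of)(k,c)[:1]])
    return c
E
python3 - <<'E'
from h import *
c=hatch();hatch("wrist")
m=env.regions_of("hatch",c)
if m:
  v,u=np.nonzero(m[0]["mask"]);print(m[0]["confidence"],u.min(),u.max(),v.min(),v.max(),len(u))
E
```

```text
hatch [([0.52, 0.34, 0.114], 0.9)]
hatch_press [([0.497, 0.368, 0.118], 0.65)]
stud [([0.515, 0.328, 0.145], 0.57)]
wing [([0.516, 0.33, 0.156], 0.52)]
hatch [([0.506, 0.327, 0.114], 0.87)]
hatch_press [([0.493, 0.371, 0.122], 0.97)]
stud [([0.51, 0.332, 0.146], 0.8)]
wing [([0.517, 0.325, 0.155], 0.83)]
0.73 217 308 239 285 1483
```

>>> move_arm(targets=[[[0,0,2],[0,0,0],1],[[0,0,4],[0,0,0],1],[[0,0,6],[0,0,0],1],[[0,0,6],[0,0,0],1]])

```text
clock: 14.3
tcp_pos: [0.508, 0.3727, 0.0824]
orientation: [-0.0, -0.059, 0.998, -0.0]
wrist_force: [-0.3, 0.1, 0.3]
finger_gap: -0.0004
grip_force: 0.0
```

```bash
python3 - <<'E'
from h import *
c=hatch()
m=env.regions_of("hatch",c)
if m:
  v,u=np.nonzero(m[0]["mask"]);print(m[0]["confidence"],u.min(),u.max(),v.min(),v.max(),len(u))
import cv2
w=env.read_camera("wrist")
a=cv2.resize(c["pixels"][225:300,210:310,::-1],(800,600),interpolation=cv2.INTER_CUBIC)
b=cv2.resize(w["pixels"][160:400,160:480,::-1],(800,600),interpolation=cv2.INTER_CUBIC)
cv2.imwrite("pics/i.png",cv2.resize(np.hstack([a,b]),(800,300),interpolation=cv2.INTER_AREA))
E
```

```text
hatch [([0.506, 0.326, 0.141], 0.67)]
hatch_press [([0.495, 0.372, 0.112], 0.68)]
stud [([0.511, 0.327, 0.137], 0.76)]
wing [([0.515, 0.326, 0.152], 0.49)]
0.85 219 307 242 287 1525
```

View pics/i.png

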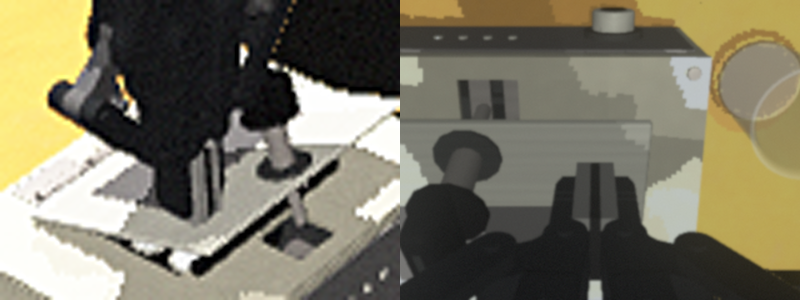

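Now the tips (213,215) are on the plate and the hatch is following down, so contact puts the real tips about 29 mm short of the reported TCP. Continuing down.

>>> move_arm(targets=[[[0,0,4],[0,0,0],1],[[1,0,8],[0,0,0],1],[[2,0,11],[0,0,0],1],[[2,0,14],[0,0,0],1],[[3,0,16],[0,0,0],1]])

```text
clock: 15.28
tcp_pos: [0.5052, 0.3723, 0.0665]
orientation: [0.0, -0.059, 0.998, -0.0]
wrist_force: [0.2, 0.1, 0.1]
finger_gap: 0.0001
grip_force: 0.3
```

>>> move_arm(targets=[[[0,0,2],[0,0,0],1],[[0,0,4],[0,0,0],1],[[0,0,5],[0,0,0],1],[[0,0,6],[0,0,0],1],[[0,0,6],[0,0,0],1]])

```text
clock: 15.9
tcp_pos: [0.5052, 0.3724, 0.0607]
orientation: [0.0, -0.059, 0.998, -0.0]
wrist_force: [-0.3, 0.1, -0.2]
finger_gap: 0.0003
grip_force: 0.0
```

>>> move_arm(targets=[[[0,0,1],[0,0,0],1],[[0,0,2],[0,0,0],1],[[0,0,3],[0,0,0],1],[[0,0,3],[0,0,0],1]])

```text
clock: 16.4
tcp_pos: [0.5051, 0.3724, 0.0578]
orientation: [0.0, -0.059, 0.998, -0.0]
wrist_force: [-0.6, -0.2, 1.2]
finger_gap: 0.0
grip_force: 0.6
```

```bash
python3 - <<'E'
from h import *
c=hatch();hatch("wrist");print(pose()[0],pose()[2]["wrist_force"],pose()[2]["tau"])
E
```

```text
hatch [([0.509, 0.34, 0.09], 0.84)]
hatch_press [([0.489, 0.365, 0.088], 0.83)]
stud [([0.5, 0.324, 0.114], 0.74)]
wing [([0.5, 0.326, 0.128], 0.77)]
hatch [([0.507, 0.326, 0.086], 0.64)]
hatch_press [([0.484, 0.37, 0.086], 0.63)]
stud [([0.497, 0.329, 0.115], 0.79)]
wing [([0.496, 0.322, 0.127], 0.93)]
[0.50513233 0.37242405 0.05776227] [-0.00955195 -0.1955639   1.19219591] [-2.70416848e-01 -5.45239413e+01  2.75725347e+01 -3.11639383e-01
 -1.08791061e-01 -3.15437292e-04]
```

>>> move_arm(targets=[[[0,0,1],[0,0,0],1],[[0,0,2],[0,0,0],1],[[0,0,2],[0,0,0],1]])

```text
clock: 17.27
tcp_pos: [0.505, 0.3724, 0.0558]
orientation: [-0.0, -0.059, 0.998, -0.0]
wrist_force: [-1.0, 0.1, 3.7]
finger_gap: -0.0
grip_force: 1.6
```

The hatch is on its seal: 3.7 N and the press spot at z of about 0.086. Now up, open, and over the wing.

>>> move_arm(targets=[[[0,0,-30],[0,0,0],1],[[0,0,-75],[0,0,0],-1],[[6,-20,-75],[0,0,0],-1],[[13,-46,-75],[0,0,0],-1],[[13,-46,-75],[0,0,0],-1]])

```text
clock: 17.9
tcp_pos: [0.4976, 0.3239, 0.1306]
orientation: [-0.0, -0.058, 0.998, -0.0]
wrist_force: [-0.0, 0.5, 0.0]
finger_gap: 0.0721
grip_force: 0.0
```

```bash
python3 - <<'E'
from h import *
import cv2
c=hatch();w=hatch("wrist");p,r,s=pose();print(p,s["wrist_force"],s["finger_gap"])
a=cv2.resize(c["pixels"][225:300,210:310,::-1],(800,600),interpolation=cv2.INTER_CUBIC)
b=cv2.resize(w["pixels"][160:400,160:480,::-1],(800,600),interpolation=cv2.INTER_CUBIC)
cv2.imwrite("pics/j.png",cv2.resize(np.hstack([a,b]),(800,300),interpolation=cv2.INTER_AREA))
E
```

```text
hatch [([0.531, 0.343, 0.087], 0.91)]
hatch_press [([0.491, 0.37, 0.087], 0.73)]
stud [([0.498, 0.325, 0.111], 0.85)]
wing [([0.498, 0.326, 0.123], 0.72)]
hatch [([0.536, 0.329, 0.084], 0.57)]
hatch_press [([0.522, 0.185, -0.003], 0.3)]
stud [([0.496, 0.33, 0.112], 0.94)]
wing [([0.501, 0.326, 0.124], 0.61)]
[0.49760028 0.32555576 0.13058788] [-0.11601466 -0.19536327 -0.68517669] 0.08518497132053829
```

View pics/j.png

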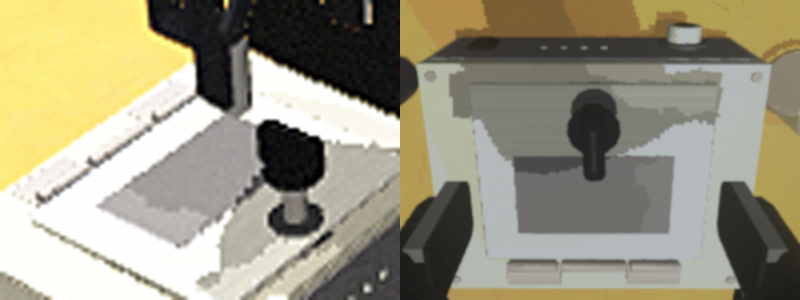

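Hatch is down and the wing, px (594,155) in the wrist view, is centred between the open fingers. Descending and gripping.

>>> move_arm(targets=[[[0,0,12],[0,0,0],-1],[[0,0,22],[0,0,0],-1],[[0,0,31],[0,0,0],-1],[[0,0,38],[0,0,0],-1],[[0,0,38],[0,0,0],-1]])

```text
clock: 19.02
tcp_pos: [0.4971, 0.3249, 0.0919]
orientation: [-0.001, -0.059, 0.998, -0.0]
wrist_force: [0.3, 0.7, 0.2]
finger_gap: 0.0852
grip_force: 0.0
```

>>> move_arm(targets=[[[0,0,0],[0,0,0],0.3],[[0,0,0],[0,0,0],1],[[0,0,0],[0,0,0],1],[[0,0,0],[0,0,0],1],[[0,0,0],[0,0,0],1]], squeeze=40)

```text
clock: 19.65
tcp_pos: [0.4977, 0.3252, 0.093]
orientation: [0.0, -0.059, 0.998, -0.0]
wrist_force: [-0.9, 0.4, 0.7]
finger_gap: 0.0088
grip_force: 42.2
```

Gripped: gap 9 mm, 42 N. Now pushing in. The seal travel plus the first 4 mm is certainly free.

>>> move_arm(targets=[[[0,0,1],[0,0,0],1],[[0,0,2],[0,0,0],1],[[0,0,3],[0,0,0],1],[[0,0,4],[0,0,0],1],[[0,0,4],[0,0,0],1]])

```text
clock: 20.27
tcp_pos: [0.4974, 0.3251, 0.0891]
orientation: [-0.0, -0.059, 0.998, -0.0]
wrist_force: [-2.8, -1.1, 5.3]
finger_gap: 0.0083
grip_force: 42.7
```

>>> move_arm(targets=[[[0,0,1],[0,0,0],1],[[0,0,2],[0,0,0],1],[[0,0,2.5],[0,0,0],1],[[0,0,2.5],[0,0,0],1]])

```text
clock: 20.78
tcp_pos: [0.4974, 0.3251, 0.0867]
orientation: [-0.0, -0.059, 0.998, -0.0]
wrist_force: [-2.6, -0.7, 5.3]
finger_gap: 0.0088
grip_force: 42.8
```

>>> move_arm(targets=[[[0,0,0.5],[0,0,0],1],[[0,0,1],[0,0,0],1],[[0,0,1],[0,0,0],1]])

```text
clock: 21.15
tcp_pos: [0.4973, 0.3251, 0.0857]
orientation: [-0.0, -0.059, 0.998, -0.0]
wrist_force: [-2.9, -1.5, 6.4]
finger_gap: 0.0085
grip_force: 42.8
```

>>> move_arm(targets=[[[0,0,0.5],[0,0,0],1],[[0,0,1],[0,0,0],1],[[0,0,1],[0,0,0],1]])

```text
clock: 21.52
tcp_pos: [0.4973, 0.3251, 0.0848]
orientation: [-0.0, -0.059, 0.998, -0.0]
wrist_force: [-3.3, -1.5, 6.6]
finger_gap: 0.0087
grip_force: 42.9
```

>>> move_arm(targets=[[[0,0,0.5],[0,0,0],1],[[0,0,1],[0,0,0],1],[[0,0,1],[0,0,0],1]])

```text
clock: 21.9
tcp_pos: [0.4972, 0.3251, 0.0838]
orientation: [-0.0, -0.059, 0.998, -0.0]
wrist_force: [-3.7, -1.9, 6.6]
finger_gap: 0.0085
grip_force: 42.9
```

>>> move_arm(targets=[[[0,0,0.5],[0,0,0],1],[[0,0,1],[0,0,0],1],[[0,0,1],[0,0,0],1]])

```text
clock: 22.28
tcp_pos: [0.4972, 0.3252, 0.0828]
orientation: [-0.0, -0.059, 0.998, -0.0]
wrist_force: [-3.0, -1.2, 6.7]
finger_gap: 0.0086
grip_force: 42.9
```

>>> move_arm(targets=[[[0,0,0.5],[0,0,0],1],[[0,0,1],[0,0,0],1],[[0,0,1],[0,0,0],1]])

```text
clock: 22.65
tcp_pos: [0.4971, 0.3251, 0.0818]
orientation: [-0.0, -0.059, 0.998, -0.0]
wrist_force: [-3.7, -1.7, 7.3]
finger_gap: 0.0086
grip_force: 42.9
```

>>> move_arm(targets=[[[0,0,0.5],[0,0,0],1],[[0,0,1],[0,0,0],1],[[0,0,1],[0,0,0],1]])

```text
clock: 23.02
tcp_pos: [0.4971, 0.3251, 0.0808]
orientation: [-0.0, -0.059, 0.998, -0.0]
wrist_force: [-2.7, -1.4, 7.3]
finger_gap: 0.009
grip_force: 43.0
```

>>> move_arm(targets=[[[0,0,0.5],[0,0,0],1],[[0,0,1],[0,0,0],1],[[0,0,1],[0,0,0],1]])

```text
clock: 23.4
tcp_pos: [0.4971, 0.3251, 0.0799]
orientation: [-0.0, -0.059, 0.998, -0.0]
wrist_force: [-3.8, -0.8, 7.5]
finger_gap: 0.0087
grip_force: 43.0
```

>>> move_arm(targets=[[[0,0,0.5],[0,0,0],1],[[0,0,1],[0,0,0],1],[[0,0,1],[0,0,0],1]])

```text
clock: 23.78
tcp_pos: [0.4971, 0.3251, 0.0789]
orientation: [-0.0, -0.059, 0.998, -0.0]
wrist_force: [-4.6, -1.9, 8.9]
finger_gap: 0.0084
grip_force: 43.0
```

>>> move_arm(targets=[[[0,0,0.3],[0,0,0],1],[[0,0,0.6],[0,0,0],1],[[0,0,0.6],[0,0,0],1]])

```text
clock: 24.15
tcp_pos: [0.497, 0.3251, 0.0783]
orientation: [-0.0, -0.059, 0.998, -0.0]
wrist_force: [-4.3, -1.5, 7.6]
finger_gap: 0.0088
grip_force: 43.0
```

Noise; the spring alone so far.

>>> move_arm(targets=[[[0,0,0.5],[0,0,0],1],[[0,0,0.8],[0,0,0],1],[[0,0,0.8],[0,0,0],1]])

```text
clock: 24.52
tcp_pos: [0.497, 0.3251, 0.0776]
orientation: [-0.0, -0.059, 0.998, -0.0]
wrist_force: [-4.5, -1.9, 7.6]
finger_gap: 0.0088
grip_force: 43.1
```

>>> move_arm(targets=[[[0,0,0.5],[0,0,0],1],[[0,0,1],[0,0,0],1],[[0,0,1],[0,0,0],1]])

```text
clock: 24.9
tcp_pos: [0.497, 0.3251, 0.0766]
orientation: [-0.0, -0.059, 0.998, -0.0]
wrist_force: [-4.4, -1.9, 8.2]
finger_gap: 0.0082
grip_force: 43.1
```

>>> move_arm(targets=[[[0,0,0.5],[0,0,0],1],[[0,0,1],[0,0,0],1],[[0,0,1],[0,0,0],1]])

```text
clock: 25.28
tcp_pos: [0.4969, 0.3251, 0.0756]
orientation: [-0.0, -0.059, 0.998, -0.0]
wrist_force: [-4.6, -1.4, 8.6]
finger_gap: 0.0087
grip_force: 43.1
```

>>> move_arm(targets=[[[0,0,0.5],[0,0,0],1],[[0,0,1],[0,0,0],1],[[0,0,1],[0,0,0],1]])

```text
clock: 25.65
tcp_pos: [0.4969, 0.3251, 0.0746]
orientation: [-0.0, -0.059, 0.998, -0.0]
wrist_force: [-4.6, -0.9, 8.6]
finger_gap: 0.0087
grip_force: 43.1
```

>>> move_arm(targets=[[[0,0,0.5],[0,0,0],1],[[0,0,1],[0,0,0],1],[[0,0,1],[0,0,0],1]])

```text
clock: 26.02
tcp_pos: [0.4969, 0.3251, 0.0736]
orientation: [-0.0, -0.059, 0.998, -0.0]
wrist_force: [-4.8, -1.0, 9.3]
finger_gap: 0.0089
grip_force: 43.2
```

>>> move_arm(targets=[[[0,0,0.5],[0,0,0],1],[[0,0,1],[0,0,0],1],[[0,0,1],[0,0,0],1]])

```text
clock: 26.4
tcp_pos: [0.4969, 0.3251, 0.0727]
orientation: [-0.0, -0.059, 0.998, -0.0]
wrist_force: [-5.4, -1.8, 9.4]
finger_gap: 0.0086
grip_force: 43.2
```

>>> move_arm(targets=[[[0,0,0.5],[0,0,0],1],[[0,0,1],[0,0,0],1],[[0,0,1],[0,0,0],1]])

```text
clock: 26.78
tcp_pos: [0.4969, 0.3251, 0.0717]
orientation: [-0.0, -0.059, 0.998, -0.0]
wrist_force: [-4.1, -1.7, 9.1]
finger_gap: 0.0089
grip_force: 43.2
```

>>> move_arm(targets=[[[0,0,0.5],[0,0,0],1],[[0,0,1],[0,0,0],1],[[0,0,1],[0,0,0],1]])

```text
clock: 27.15
tcp_pos: [0.4969, 0.3251, 0.0707]
orientation: [-0.0, -0.059, 0.998, -0.0]
wrist_force: [-5.5, -1.5, 10.1]
finger_gap: 0.009
grip_force: 43.3
```

>>> move_arm(targets=[[[0,0,0.4],[0,0,0],1],[[0,0,0.8],[0,0,0],1],[[0,0,0.8],[0,0,0],1]])

```text
clock: 27.52
tcp_pos: [0.4969, 0.3251, 0.07]
orientation: [-0.0, -0.059, 0.998, -0.0]
wrist_force: [-5.7, -1.5, 10.0]
finger_gap: 0.0088
grip_force: 43.3
```

>>> move_arm(targets=[[[0,0,0.4],[0,0,0],1],[[0,0,0.8],[0,0,0],1],[[0,0,0.8],[0,0,0],1]])

```text
clock: 27.9
tcp_pos: [0.4969, 0.3251, 0.0694]
orientation: [-0.0, -0.059, 0.998, -0.0]
wrist_force: [-5.1, -2.2, 10.6]
finger_gap: 0.0086
grip_force: 43.4
```

>>> move_arm(targets=[[[0,0,0.4],[0,0,0],1],[[0,0,0.7],[0,0,0],1],[[0,0,0.7],[0,0,0],1]])

```text
clock: 28.28
tcp_pos: [0.4969, 0.3251, 0.0691]
orientation: [-0.0, -0.059, 0.998, -0.0]
wrist_force: [-5.7, -3.5, 13.2]
finger_gap: 0.0089
grip_force: 43.7
```

Bottomed: +2.6 N over 0.3 mm, above the spring line. I'll relax the sideways load before turning.

>>> move_arm(targets=[[[0.4,-0.2,0.2],[0,0,0],1],[[0.4,-0.2,0.3],[0,0,0],1],[[0.4,-0.2,0.3],[0,0,0],1]])

```text
clock: 28.65
tcp_pos: [0.497, 0.3251, 0.0691]
orientation: [0.0, -0.059, 0.998, 0.0]
wrist_force: [-6.0, -1.8, 13.0]
finger_gap: 0.0085
grip_force: 43.8
```

```bash
python3 - <<'E'
from h import *
p,r,s=pose();print(p,s["wrist_force"],s["ft_torque"],s["joint_pos"],s["orientation"])
E
```

```text
[0.49695557 0.32512184 0.06906325] [-6.03773445 -1.80324082 12.98890123] [-0.46236881  0.95314463  0.00936277] [ 4.44115287e-01  4.17810219e-01 -1.35352802e-01  1.01676060e+00
  1.83884747e-04  3.26451605e-01] [ 3.69812523e-04 -5.87979429e-02  9.98269805e-01  2.49193900e-04]
```

>>> move_arm(targets=[[[0,0,0],[0,0,0.4],1],[[0,0,0],[0,0,0.8],1],[[0,0,0],[0,0,1.2],1],[[0,0,0],[0,0,1.2],1]])

```text
clock: 29.15
tcp_pos: [0.497, 0.325, 0.0691]
orientation: [0.0, 0.046, 0.999, 0.0]
wrist_force: [-6.3, -1.5, 14.7]
finger_gap: 0.0089
grip_force: 43.8
```

```bash
python3 - <<'E'
from h import *
p,r,s=pose();print(p,s["wrist_force"],s["ft_torque"],s["joint_pos"][5],r.as_euler("xyz",degrees=True))
E
```

```text
[0.49695469 0.32499548 0.06905351] [-6.28830868 -1.53892028 14.67990015] [-0.5294007   0.94564032 -0.03785088] 0.5364263646938767 [1.79979574e+02 4.04777384e-02 1.74707540e+02]
```

>>> move_arm(targets=[[[0,0,0],[0,0,0.6],1],[[0,0,0],[0,0,1.2],1],[[0,0,0],[0,0,1.8],1],[[0,0,0],[0,0,2.4],1],[[0,0,0],[0,0,3.0],1]])

```text
clock: 29.78
tcp_pos: [0.4969, 0.3247, 0.069]
orientation: [0.0, 0.305, 0.953, -0.0]
wrist_force: [-6.7, -2.0, 13.3]
finger_gap: 0.0088
grip_force: 43.8
```

```bash
python3 - <<'E'
from h import *
p,r,s=pose();print(p,s["wrist_force"],s["ft_torque"],s["joint_pos"][5],r.as_euler("xyz",degrees=True))
E
```

```text
[0.4968647  0.32474292 0.06903125] [-6.69535687 -1.95754309 13.2515946 ] [-0.79264239  1.03588266 -0.04963992] 1.0629016518535193 [1.79994420e+02 3.81108815e-02 1.44539668e+02]
```

>>> move_arm(targets=[[[0,0,0],[0,0,0.6],1],[[0,0,0],[0,0,1.2],1],[[0,0,0],[0,0,1.8],1],[[0,0,0],[0,0,2.4],1],[[0,0,0],[0,0,3.0],1]])

```text
clock: 30.4
tcp_pos: [0.4967, 0.3246, 0.069]
orientation: [0.0, 0.541, 0.841, -0.0]
wrist_force: [-6.3, -3.5, 13.6]
finger_gap: 0.0083
grip_force: 43.9
```

```bash
python3 - <<'E'
from h import *
p,r,s=pose();print(p,s["wrist_force"],s["ft_torque"],s["joint_pos"][5],r.as_euler("xyz",degrees=True))
E
```

```text
[0.49665775 0.32455959 0.06900058] [-6.32271419 -3.50022364 13.55896445] [-0.99109413  1.22749436  0.0056622 ] 1.586454901567766 [-1.79996972e+02  3.83756678e-02  1.14539155e+02]
```

>>> move_arm(targets=[[[0,0,0],[0,0,0.5],1],[[0,0,0],[0,0,1.0],1],[[0,0,0],[0,0,1.5],1],[[0,0,0],[0,0,1.8],1],[[0,0,0],[0,0,1.8],1]])

```text
clock: 31.02
tcp_pos: [0.4965, 0.3245, 0.069]
orientation: [0.0, 0.665, 0.747, -0.0]
wrist_force: [-6.1, -3.3, 13.8]
finger_gap: 0.0087
grip_force: 43.9
```

```bash
python3 - <<'E'
from h import *
p,r,s=pose();print(p,s["wrist_force"],s["ft_torque"],s["joint_pos"][5],r.as_euler("xyz",degrees=True))
E
```

```text
[0.49648685 0.3244949  0.06897571] [-6.08293095 -3.30409601 13.80388312] [-0.94610694  1.30308014  0.05012575] 1.8976504228203068 [-1.79989293e+02  4.13471724e-02  9.67089750e+01]
```

>>> move_arm(targets=[[[0,0,-0.5],[0,0,0],1],[[0,0,-1],[0,0,0],1],[[0,0,-1.6],[0,0,0],1],[[0,0,-2.2],[0,0,0],1],[[0,0,-2.2],[0,0,0],1]])

```text
clock: 31.65
tcp_pos: [0.4964, 0.3245, 0.0703]
orientation: [0.0, 0.664, 0.747, -0.001]
wrist_force: [-4.4, -2.7, 9.8]
finger_gap: 0.0088
grip_force: 43.3
```

>>> move_arm(targets=[[[0,0,-0.4],[0,0,0],1],[[0,0,-0.8],[0,0,0],1],[[0,0,-1.1],[0,0,0],1],[[0,0,-1.1],[0,0,0],1]])

```text
clock: 32.15
tcp_pos: [0.4964, 0.3245, 0.0714]
orientation: [0.0, 0.664, 0.747, -0.001]
wrist_force: [-5.3, -2.2, 9.2]
finger_gap: 0.0089
grip_force: 43.3
```

>>> move_arm(targets=[[[0,0,-0.3],[0,0,0],1],[[0,0,-0.6],[0,0,0],1],[[0,0,-0.6],[0,0,0],1]])

```text
clock: 32.52
tcp_pos: [0.4964, 0.3245, 0.0719]
orientation: [0.0, 0.664, 0.747, -0.001]
wrist_force: [-5.2, -2.8, 9.1]
finger_gap: 0.0085
grip_force: 43.3
```

>>> move_arm(targets=[[[0,0,-0.4],[0,0,0],1],[[0,0,-0.8],[0,0,0],1],[[0,0,-0.8],[0,0,0],1]])

```text
clock: 32.9
tcp_pos: [0.4964, 0.3244, 0.0727]
orientation: [0.0, 0.664, 0.747, -0.001]
wrist_force: [-4.6, -2.3, 7.8]
finger_gap: 0.0089
grip_force: 43.2
```

```bash
python3 - <<'E'
from h import *
import cv2
p,r,s=pose();print(p,s["wrist_force"],s["ft_torque"])
c=hatch();w=env.read_camera("wrist")
a=cv2.resize(c["pixels"][225:300,210:310,::-1],(800,600),interpolation=cv2.INTER_CUBIC)
b=cv2.resize(w["pixels"][160:400,160:480,::-1],(800,600),interpolation=cv2.INTER_CUBIC)
cv2.imwrite("pics/k.png",cv2.resize(np.hstack([a,b]),(800,300),interpolation=cv2.INTER_AREA))
E
```

```text
[0.49641896 0.32443954 0.07272003] [-4.55430918 -2.29934975  7.79157837] [-0.73037624  0.90604667  0.02174638]
hatch [([0.534, 0.351, 0.083], 0.71)]
hatch_press [([0.489, 0.371, 0.083], 0.93)]
stud [([0.499, 0.323, 0.092], 0.6)]
wing [([0.499, 0.324, 0.102], 0.47)]
```

View pics/k.png

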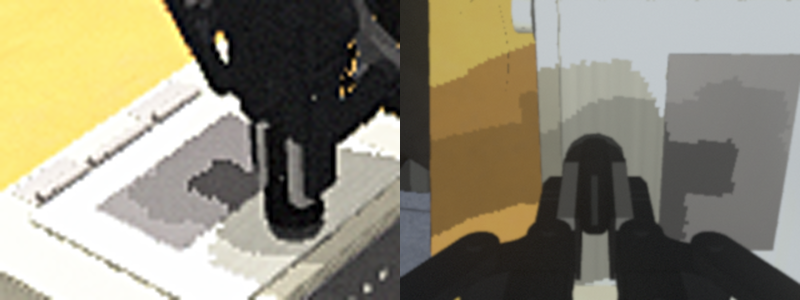

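>>> move_arm(targets=[[[0,0,-0.5],[0,0,0],1],[[0,0,-1],[0,0,0],1],[[0,0,-1],[0,0,0],1]])

```text
clock: 33.58
tcp_pos: [0.4963, 0.3244, 0.0732]
orientation: [-0.0, 0.664, 0.747, -0.001]
wrist_force: [-4.2, -2.9, 6.9]
finger_gap: 0.0088
grip_force: 42.9
```

```bash
python3 - <<'E'
from h import *
for i in range(3):
    p,r,s=pose();print(p,np.round(s["wrist_force"],2),np.round(s["ft_torque"],3));env.read_camera("scene")
E
```

```text
[0.49634957 0.32442623 0.07319645] [-4.16 -2.86  6.89] [-0.602  0.716  0.062]
[0.49636173 0.32447961 0.07319633] [-3.69 -1.07  5.55] [-0.63   0.746 -0.014]
[0.49639801 0.32445821 0.07321815] [-3.59 -2.24  5.97] [-0.596  0.716  0.035]
```

The force falls far faster than the spring line (about 3.6 N/mm), so the pin is catching in the groove. I'll ease off the rest.

>>> move_arm(targets=[[[0,0,-0.5],[0,0,0],1],[[0,0,-1],[0,0,0],1],[[0,0,-1],[0,0,0],1]])

```text
clock: 34.1
tcp_pos: [0.4964, 0.3244, 0.0734]
orientation: [-0.0, 0.664, 0.747, -0.001]
wrist_force: [-3.3, -2.0, 2.1]
finger_gap: 0.0085
grip_force: 42.2
```

Caught: 2 N now at nearly the same height. Releasing and backing off upward.

>>> move_arm(targets=[[[0,0,0],[0,0,0],0.6],[[0,0,0],[0,0,0],0.2],[[0,0,0],[0,0,0],0.2],[[0,0,-30],[0,0,0],0.2],[[0,0,-80],[0,0,0],0.2]])

```text
clock: 34.72
tcp_pos: [0.4961, 0.3244, 0.1529]
orientation: [-0.001, 0.664, 0.747, -0.002]
wrist_force: [0.2, 0.4, 0.8]
finger_gap: 0.0345
grip_force: 0.0
```

```bash
python3 - <<'E'
from h import *
import cv2
p,r,s=pose();print(p,np.round(s["wrist_force"],2),s["finger_gap"])
c=hatch();w=hatch("wrist")
a=cv2.resize(c["pixels"][225:300,210:310,::-1],(800,600),interpolation=cv2.INTER_CUBIC)
b=cv2.resize(w["pixels"][160:400,160:480,::-1],(800,600),interpolation=cv2.INTER_CUBIC)
cv2.imwrite("pics/l.png",cv2.resize(np.hstack([a,b]),(800,300),interpolation=cv2.INTER_AREA))
E
```

```text
[0.49613656 0.32438996 0.15293113] [0.16 0.38 0.84] 0.034454359817107705
hatch [([0.538, 0.338, 0.084], 0.96)]
hatch_press [([0.491, 0.369, 0.082], 0.79)]
stud [([0.501, 0.322, 0.092], 0.49)]
wing [([0.498, 0.328, 0.108], 0.75)]
hatch [([0.542, 0.342, 0.081], 0.64)]
hatch_press [([0.485, 0.369, 0.084], 0.61)]
stud [([0.497, 0.332, 0.093], 0.64)]
wing [([0.497, 0.323, 0.106], 0.68)]
```

View pics/l.png

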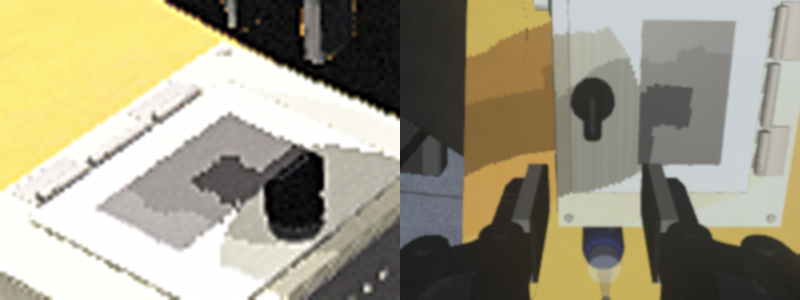

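The stud stays in (wing across at px (593,105) and (298,190)), the hatch is flush and the bottle is untouched. Handing in.

```bash
python3 -c "
from workcell import env
print(env.hand_in())"
```

```text
the job is handed in; nothing more can be done
None
```

The hatch is down and flush, the stud is bottomed, turned a quarter turn clockwise and holding by itself; wrist force peaked at about 15 N, nothing around it was seen to move, and the job is handed in at about 35 s (no score was returned).

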